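# Set a bonded watch to cure under weight

## Robot

A 6-joint arm with a two-finger parallel gripper is mounted at the origin on the work surface. World frame = base frame: x ahead of the robot, y to its left, z up, the work surface at z = 0. Lengths are in mm, angles in rad, forces in N, time in s.
With the tool pointing down it reaches from about 275 to 750 mm from the base axis. Payload 10.2 kg.
Tool frame: the origin (TCP) lies midway between the tips of the shut fingers; the grasp point (between the pads) lies 19 mm behind it (ctrl.tcp_to_grasp is the z of the grasp point in the tool frame, in mm); z points along the fingers, y is the direction in which the jaws open and shut (so a half turn about z gives the same grasp; the last joint's range is limited). The gripper opens to 85 mm and grips with 20 to 120 N. Pads are 22 mm wide; open, the fingers measure 114 mm over their backs; the gripper's body (76 mm by 85 mm) begins 54 mm behind the grasp point. The pads swing forward as they close: fully open they stand 13 mm farther back than shut.
Start: joints at [0.998, 0.313, 1.498, -0, 1.331, -0.223], TCP at [179.936, 493.208, 231.294] pointing down, gripper open.
Joint ranges: [-2.94, 2.94], [-0.97, 2.17], [0.19, 2.56], [-1.23, 4.37], [0.02, 3.11], [-2.88, 2.88]. Speed limits (rad/s): [2.39, 2.39, 3.01, 3.14, 3.14, 3.14].

## Interface

Orientations are given as a unit quaternion [w, x, y, z].
In Python, from rig import sensors, capture, order, ctrl gives the robot as it stands. The module is installed in compiled form; this text tells all that it offers.
- The arm moves only by the tool play_rows, never from a script. Its argument "deltas" is a list of rows, each a list of 7 numbers: the shift along the world's x, y, z in units of 40 mm (1.0 is 40 mm), then the turn, a rotation vector about the world's x, y, z in units of 6 degrees (1.0 is 6 degrees), then the opening, from -1 (shut) to 1 (fully open). A call has 1 to 8 rows; each row shifts and turns the commanded pose from where the row before left it; what a row does not reach is not made up. A row lasts 1/12 s, in which the tool goes at most 41.7 mm and 7.16 degrees, less where a joint would pass 70% of its speed; a pose out of reach is approached as far as the arm can. A call is refused whole if a number of a shift passes 1 or a number of a turn 1, either way. A call with a gripper value outside its range is refused whole. The fingers move at their own pace and stop on an object; "squeeze" is the grip in N (left out, the last holds). Time passes only in rows, so rows that do not move let the fingers close. It gives the time, the measured TCP pose, the force and the opening at its end, in the units of the state.
- sensors.sense(): the state, without advancing time (a new reading comes with each control period).
- capture(name): name is "scene" or "top" or "wrist"; returns a dict with "pixels" (400x640x3 uint8, red, green, blue), "z_map" (400x640 float32, mm along the optical axis (not along the pixel's ray), 0 where there is no reading), "fx", "fy", "cx", "cy" (pixels), "k1" (the pictures are not rectified: a ray, as slopes to the right and down, at radius r is drawn at 1 + k1 r^2 times it, then the intrinsics apply), "eye" and "rotation" of the camera in the world; the wrist camera has in their place "tool_from_camera" (4x4, takes a point from camera to tool coordinates, whose origin is the TCP and whose axes are the flange's). Camera axes: x right, y down, z forward; pixel columns grow to the right and rows downward; lengths in mm; the calibration is good to about 2 mm. A picture is of the moment at which its call begins: read the wrist's pose just before it.
- order.finish_job(): hands the job in, once; it reports no verdict.
The state is a dict: "time_s": time; "joints": joint angles; "dq": joint speeds; "tau": joint torques, N m; "eef_pos": TCP position; "ee_rot": TCP orientation; "force": force on the tool from outside, world axes, zero at the start; "wrist_torque": the same for the moment, N m; "grip_width": opening from 0.0 (shut) to 1.0 (fully open).
Only numpy, scipy, OpenCV 4.12 (cv2) and the standard library are available. Lean on these libraries where they do the work, as an engineer would, in place of code of your own. Each camera call takes 0.05 s, during which the arm holds its last target. There are 200 camera calls.

## Task

A watch has just been bonded and must cure under load in the free nest: put it in, glass up, fully seated, lay the silicone pad centred on its glass, stand the press foot upright and centred on the pad, and then lower the large ring weight over the foot's stem until it lies flat on the disc. Set each thing down gently, without dropping it, and let go of it before fetching the next. Leave the small ring weight where it is, and do not touch the nest that is already in use.

Things in the scene. Friction and masses are not known exactly. Their poses are not given: they have to be found in the camera images.
- nest: the free nest: an aluminium block 100 x 100 x 20 mm, fixed to the bench, with an open round recess in its middle, 62 mm wide and 6 mm deep, floor lined with grey rubber. Origin: centre of the block's underside (the recess floor is 14 mm above it, the block's top 20 mm); z up. It may change sides with the nest in use
- nest_in_use: the nest in use: the same block, fixed, with a finished stack curing in it (watch, pad, press foot with a large ring weight), 85 mm high in all. Origin: centre of its underside. Not to be touched
- watch: the bonded watch head without strap: round dark steel case 46 mm across, 13 mm thick, black glass on top, lying glass up on the bench. Pairs of short strap lugs (3 to 8 mm above the underside) stick out at both ends along its x axis, 54 mm over their ends; take it across the case sides, along its y axis, 46 mm wide. Origin: centre of its underside; z up through the glass, whose face is 13 mm up. It fits the nest's recess at any yaw. About 60 g
- pad: the silicone pad: plain pale disc, 40 mm across, 8 mm thick, about 14 g, stiff. Origin: centre of its underside; z up
- press_foot: the press foot: a bare steel disc 46 mm across and 8 mm thick with an upright round stem on its middle, 14 mm across, whose top is 50 mm above the disc's underside. It stands upright on the bench. Origin: centre of the disc's underside; z up along the stem. About 150 g
- large_weight: the large ring weight: brass ring 56 mm across, 25 mm high, with a 26 mm hole right through, lying flat on the bench. Origin: centre of its underside; z up along the hole. About 400 g
- small_weight: the small ring weight: brass ring 40 mm across, 16 mm high, with a 26 mm hole, lying flat on the bench; not used here, leave it where it is. Origin: centre of its underside. About 100 g
Mind the look-alikes: they are no part of the job. There is more than one size of the nest; the one meant has the size given above.

How it is judged:
By the outcome, as a careful person would: the job done as asked, in the order asked, and still so for the second after the job is handed in, with the robot touching nothing.
It also fails if it takes over 115 s, if anything falls off the work surface, if the arm or the gripper's body presses on something with over 40 N, if the wrist force passes 120 N, or if a joint passes its speed limit or range.

## Working session

There is one attempt and no reset: what is moved stays moved. The work goes in short steps, Python scripts to look and compute and a tool call to move; the robot and the scene stay as the last step left them, time stands still between calls to the robot, and variables do not carry over. Pictures are saved under pics/ and viewed, about 12 in all and at most 16, crops included, and the job is handed in when it is done.

Besides the shell and the picture viewer there is one more tool, called as name(argument=value, ...) on one line, values as JSON. play_rows: Moves the arm, as the interface text tells. Its arguments: {"type":"object","properties":{"deltas":{"type":"array","items":{"type":"array","items":{"type":"number"}}},"squeeze":{"type":"number"}},"required":["deltas"]}

```bash
mkdir -p pics; cat > h.py <<'E'
import numpy as np, cv2
from rig import sensors, capture, order, ctrl
from scipy.spatial.transform import Rotation as R
def cam(name):
    s=sensors.sense(); c=capture(name)
    if name=="wrist":
        q=s["ee_rot"]; T=np.eye(4); T[:3,:3]=R.from_quat([q[1],q[2],q[3],q[0]]).as_matrix(); T[:3,3]=s["eef_pos"]
        M=T@np.array(c["tool_from_camera"]); c["E"]=M[:3,3]; c["Rm"]=M[:3,:3]
    else: c["E"]=np.array(c["eye"]); c["Rm"]=np.array(c["rotation"])
    return c
def rays(c,uv):
    uv=np.asarray(uv,float).reshape(-1,1,2)
    d=np.stack([(uv[:,0,0]-c["cx"])/c["fx"],(uv[:,0,1]-c["cy"])/c["fy"]],1); p=d.copy()
    for _ in range(20): p=d/(1+c["k1"]*(p**2).sum(1,keepdims=True))
    return np.c_[p,np.ones(len(p))]
def plane(c,uv,z):
    w=rays(c,uv)@c["Rm"].T
    return c["E"]+w*((z-c["E"][2])/w[:,2])[:,None]
def pts(c):
    v,u=np.mgrid[0:400,0:640]
    r=rays(c,np.c_[u.ravel(),v.ravel()])*c["z_map"].ravel()[:,None]
    return (c["E"]+r@c["Rm"].T).reshape(400,640,3)
def save(c,n): cv2.imwrite("pics/"+n,c["pixels"][:,:,::-1])
E
python3 - <<'E'
from h import *
s=sensors.sense(); print(s, ctrl.tcp_to_grasp)
for n in("top","scene","wrist"):
    c=cam(n); save(c,n+"0.png"); print(n,c["E"],c["Rm"].round(2).tolist(),c["fx"],c["k1"])
    np.savez(n+"0.npz",**{k:c[k] for k in("pixels","z_map","fx","fy","cx","cy","k1","E","Rm")})
E
```

```text
{'time_s': 0.0, 'joints': array([ 9.97585924e-01,  3.13478311e-01,  1.49843604e+00,  5.27493459e-06,
        1.33100800e+00, -2.23422580e-01]), 'dq': array([ 0.00036073,  0.00181748, -0.00061766, -0.00134576,  0.00148183,
       -0.00032569]), 'tau': array([ 4.25848948e-04, -4.12267292e+01, -2.59739506e+01, -1.88817007e-04,
        4.20988115e-03,  5.07096820e-05]), 'eef_pos': array([179.79481826, 492.97925752, 230.72098537]), 'ee_rot': array([-2.60234593e-04,  1.74004249e-01,  9.84744677e-01, -6.11808955e-04]), 'force': array([-0.05557599,  0.513328  , -1.28059692]), 'wrist_torque': array([-0.00484988,  0.02690509,  0.00413525]), 'grip_width': 1.0004844050128445} -18.700000000000003
top [ 389.97157061   62.07234783 1055.02661825] [-0.05, 0.72, -0.7, 0.04] 403.237149955994 0.02442076863922336
scene [1529.34129464  270.99022196  886.54943761] [-0.27, 0.58, 0.69, -0.33] 506.74124416112 0.0027873804179265275
wrist [103.88863004 520.99295761 373.49824225] [[0.34, 0.89, 0.3], [0.94, -0.33, -0.11], [-0.0, 0.32, -0.95]] 335.89009655110954 -0.07190651611314607
```

View pics/top0.png

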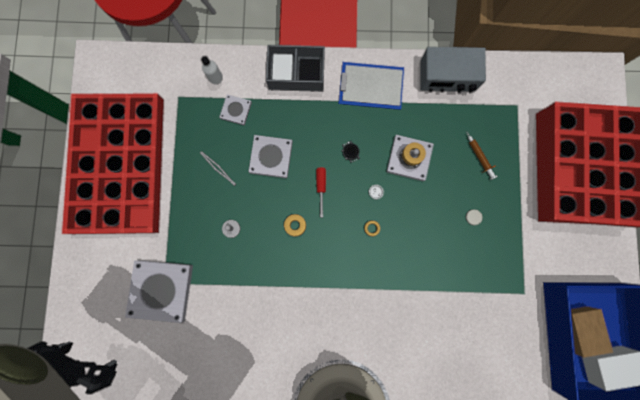

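View pics/scene0.png

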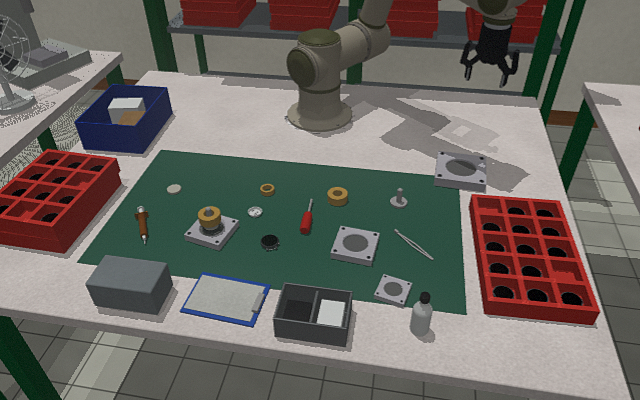

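The top view shows these candidates:
- **Nests:** (270,156) mid-size, (160,290) bigger, (236,109) smaller. The nest in use is at (410,157).
- **Watch:** black disc at (350,151). The white dial at (376,192) is a look-alike.
- **Other parts:** pad (474,217), foot (231,229), large ring (294,225), small ring (372,229).

Next I measure them.

```bash
python3 - <<'E'
s=open('h.py').read()
s=s.replace('c["Rm"]=np.array(c["rotation"])','q=np.array(c["rotation"]); c["Rm"]=q if q.ndim==2 else R.from_quat([q[1],q[2],q[3],q[0]]).as_matrix()')
open('h.py','w').write(s)
E
python3 - <<'E'
from h import *
c=cam("top"); P=pts(c); im=c["pixels"]
hsv=cv2.cvtColor(im,cv2.COLOR_RGB2HSV); 
g=((hsv[...,0]>65)&(hsv[...,0]<90)&(hsv[...,1]>100)).astype(np.uint8)
m=1-g
print("mat z",np.median(P[250:280,250:450,2]))
for n,(u,v,r,z) in dict(nest=(270,156,26,20),use=(410,157,28,20),big=(160,290,36,20),small=(236,109,18,15),watch=(350,151,14,12),white=(376,192,12,10),pad=(474,217,12,8),foot=(231,229,13,8),large=(294,225,15,25),smallw=(372,229,12,16)).items():
    mm=np.zeros_like(m); mm[v-r:v+r,u-r:u+r]=m[v-r:v+r,u-r:u+r]
    if n=="big":
        a=np.zeros_like(m); a[v-r:v+r,u-r:u+r]=P[v-r:v+r,u-r:u+r,2]>10; mm=a
    cs=max(cv2.findContours(mm,0,2)[0],key=cv2.contourArea)
    W=plane(c,cs[:,0],z)[:,:2].astype(np.float32)
    rc=cv2.minAreaRect(W); ce=cv2.minEnclosingCircle(W)
    pz=P[...,2][mm>0]
    print(n,"rect",np.round(rc[0],1),np.round(rc[1],1),round(rc[2],1),"circ",np.round(ce[0],1),round(2*ce[1],1),"z pct",np.percentile(pz,[10,50,90,99]).round(1))
cr=im[90:250,200:500]; cv2.imwrite("pics/crop1.png",cv2.resize(cr[:,:,::-1],None,fx=2.6,fy=2.6,interpolation=cv2.INTER_CUBIC))
E
```

```text
mat z 0.8311775848397929
nest rect [625.7 200.2] [125.7 132.9] 1.6 circ [616.5 199.8] 170.4 z pct [ 0.  17.  21.5 24.1]
use rect [ 632.1 -165.4] [136.9 143.7] 0.5 circ [ 618.2 -163.9] 177.7 z pct [-0.9 17.9 67.  82.8]
big rect [276.9 462.7] [147.  143.2] 86.3 circ [277.1 463.5] 201.4 z pct [19.7 27.5 30.7 33.5]
small rect [758.8 298.9] [94.  94.2] 1.7 circ [767.3 299.4] 121.4 z pct [-1.3 10.1 15.3 18.9]
watch rect [652.   -8.9] [73.4 71.7] 1.3 circ [652.   -8.9] 102.6 z pct [-1.5  1.9 13.8 16.5]
white rect [544.5 -79. ] [61.6 60.3] 0.8 circ [544.5 -79. ] 86.2 z pct [-1.7  1.1  5.5 10.7]
pad rect [ 486.3 -333.3] [59.3 62.6] 89.0 circ [ 486.3 -333.3] 86.2 z pct [-1.1  2.2  9.1 12.3]
foot rect [437.5 295.4] [66.1 64.8] 3.0 circ [435.7 294.7] 89.1 z pct [-1.3  2.9 11.  53.5]
large rect [451.5 131.7] [74.  74.7] 1.6 circ [451.5 131.7] 105.1 z pct [-1.4  2.  25.8 28.8]
smallw rect [447.2 -68.8] [59.  60.1] 1.6 circ [447.2 -68.8] 84.2 z pct [-1.3  1.4 15.5 18.2]
```

View pics/crop1.png

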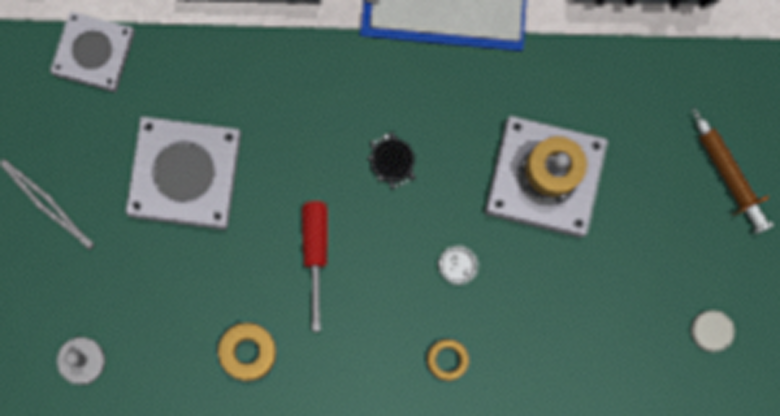

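The mid nest (270,156) is the one for this job. It is about 100 mm across, against about 140 mm for the bigger block and about 70 mm for the smaller. The watch at (350,151) has lugs at its upper and lower ends, roughly along world x. The pad is the plain disc at (474,217); the white disc at (376,192) has holes or marks. My mat mask was too loose, so I'll tighten it.

```bash
python3 - <<'E'
from h import *
c=cam("top"); im=c["pixels"]
lab=cv2.cvtColor(im,cv2.COLOR_RGB2LAB).astype(float)
def go(n,u,v,r,z,off=22):
    w=lab[v-r:v+r,u-r:u+r]; b=np.median(np.r_[w[0],w[-1],w[:,0],w[:,-1]],0)
    d=np.linalg.norm(w-b,axis=2)
    mm=np.zeros((400,640),np.uint8); mm[v-r:v+r,u-r:u+r]=d>off
    cs=max(cv2.findContours(mm,0,2)[0],key=cv2.contourArea)
    W=plane(c,cs[:,0],z)[:,:2].astype(np.float32)
    rc=cv2.minAreaRect(W); ce=cv2.fitEllipse(W)
    print(n,"rect",np.round(rc[0],1),np.round(rc[1],1),round(rc[2],1),"ell",np.round(ce[0],1),np.round(ce[1],1),round(ce[2],1))
for n,(u,v,r,z) in dict(nest=(270,156,26,20),use=(410,157,28,20),watch=(350,151,14,10),white=(376,192,12,8),pad=(474,217,12,8),foot=(231,229,13,8),large=(294,225,16,25),smallw=(372,229,12,16)).items(): go(n,u,v,r,z)
go("recess",270,156,17,20,15)
E
```

```text
nest rect [630.4 199.9] [103.5 103.4] 84.1 ell [628.6 200.7] [118.9 122.7] 102.0
use rect [ 637.3 -164.7] [109.4 103.7] 77.7 ell [ 636.7 -164.7] [119.2 128.1] 177.4
watch rect [652.4 -11.5] [51.5 45.1] 1.2 ell [651.  -11.5] [44.8 49.8] 125.6
white rect [544.8 -80.4] [38.8 35.7] 45.8 ell [544.9 -80.4] [38.  38.8] 30.0
pad rect [ 485.6 -335.2] [39.3 39.4] 45.0 ell [ 485.2 -334.8] [40.1 40.9] 78.0
foot rect [437.6 295.3] [43.9 44.3] 1.6 ell [438.  295.4] [44.7 46.2] 108.7
large rect [451.4 129. ] [53.7 53.7] 1.9 ell [450.7 128.6] [54.  54.9] 158.0
smallw rect [448.4 -68.7] [35.9 43.7] 1.6 ell [449.2 -68.4] [38.3 42.9] 165.8
recess rect [630.7 199.9] [61.6 63.1] 1.6 ell [630.9 199.5] [62.8 63.3] 5.8
```

play_rows(deltas=[[0.66,-0.7,-0.1,0,0,0.28,1],[0.66,-0.7,-0.1,0,0,0.28,1],[0.66,-0.7,-0.1,0,0,0.28,1],[0.66,-0.7,-0.1,0,0,0.28,1],[0.66,-0.7,-0.1,0,0,0.28,1],[0.66,-0.7,-0.1,0,0,0.28,1],[0.66,-0.7,-0.1,0,0,0.28,1],[0.66,-0.7,-0.1,0,0,0.28,1]], squeeze=40)

```text
time_s: 0.92
eef_pos: [392.1, 267.6, 199.2]
ee_rot: [0.0, 0.057, 0.998, 0.0]
force: [0.1, 0.5, -0.1]
grip_width: 0.998
```

play_rows(deltas=[[0.66,-0.7,-0.1,0,0,0.28,1],[0.66,-0.7,-0.1,0,0,0.28,1],[0.66,-0.7,-0.1,0,0,0.28,1],[0.66,-0.7,-0.1,0,0,0.28,1],[0.66,-0.7,-0.1,0,0,0.28,1],[0.66,-0.7,-0.1,0,0,0.28,1],[0.66,-0.7,-0.1,0,0,0.28,1],[0.66,-0.7,-0.1,0,0,0.28,1]])

```text
time_s: 1.58
eef_pos: [603.3, 43.5, 166.9]
ee_rot: [-0.0, -0.06, 0.998, 0.0]
force: [1.0, 1.8, 1.0]
grip_width: 1.003
```

play_rows(deltas=[[0.6,-0.7,-0.1,0,0,0.28,1],[0.6,-0.7,-0.1,0,0,0.28,1],[0,0,0,0,0,0,1],[0,0,0,0,0,0,1]])

```text
time_s: 1.92
eef_pos: [650.6, -12.2, 158.0]
ee_rot: [-0.001, -0.088, 0.996, 0.0]
force: [0.1, -0.1, -0.1]
grip_width: 1.003
```

```bash
python3 - <<'E'
from h import *
c=cam("wrist"); save(c,"w1.png")
lab=cv2.cvtColor(c["pixels"],cv2.COLOR_RGB2LAB).astype(float)
P=pts(c); print(P[::80,::80,2].round())
E
```

```text
[[ -1.   3.   1.   1.  -0.   1.   2.  25.]
 [  1.   0.   2.  -1.   2.   0.   1.   1.]
 [  1.  67.  49.   1.   0.   2.  -1.  21.]
 [  2.  -0.   1.   1.   0.  -1.  12.  20.]
 [ 61.  28.   1.   5.   5.   1. 205.  12.]]
```

View pics/w1.png

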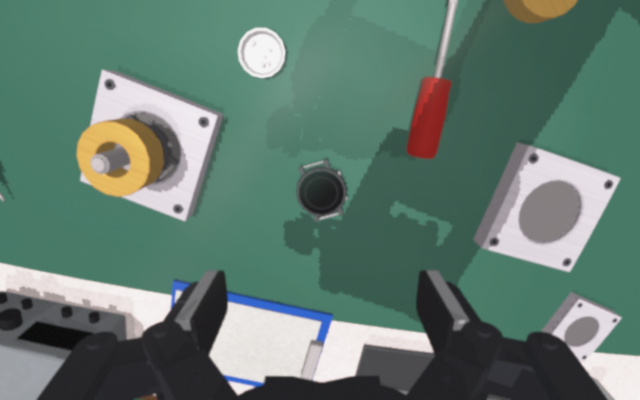

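The wrist view shows the watch at (321,190), with lug pairs near (314,164) and (328,216), and the free recess at (550,211). I'll measure both.

```bash
python3 - <<'E'
from h import *
c=cam("wrist"); im=c["pixels"]; P=pts(c)
g=cv2.cvtColor(im,cv2.COLOR_RGB2GRAY)
def el(mask,z,n):
    cs=max(cv2.findContours(mask.astype(np.uint8),0,2)[0],key=cv2.contourArea)
    W=plane(c,cs[:,0],z)[:,:2].astype(np.float32); e=cv2.fitEllipse(W); print(n,np.round(e[0],1),np.round(e[1],1),len(W))
m=np.zeros_like(g); m[160:222,290:352]=g[160:222,290:352]<50; el(m,13,"glass")
m[:]=0; m[160:222,290:352]=(P[160:222,290:352,2]>7); el(m,11,"depth")
print("top z",np.median(P[182:198,313:329,2]))
l=plane(c,[[314,164],[328,216]],5); d=l[0]-l[1]; print("lugs",l.round(1),np.degrees(np.arctan2(d[1],d[0])))
hsv=cv2.cvtColor(im,cv2.COLOR_RGB2HSV)
m[:]=0; w=g[172:250,510:590]; m[172:250,510:590]=(w<155)&(hsv[172:250,510:590,1]<60); el(m,20,"recess")
cv2.imwrite("pics/c2.png",cv2.resize(im[150:230,280:360,::-1],None,fx=6,fy=6,interpolation=cv2.INTER_CUBIC))
E
```

```text
glass [656.1 -10.6] [31.4 38.1] 86
depth [653.2 -13.2] [44.5 52.2] 123
top z 13.069614094275437
lugs [[ 6.308e+02 -2.180e+01  5.000e+00]
 [ 6.774e+02 -5.000e-01  5.000e+00]] -155.44851081117153
recess [633.6 198.1] [58.9 59.7] 95
```

View pics/c2.png

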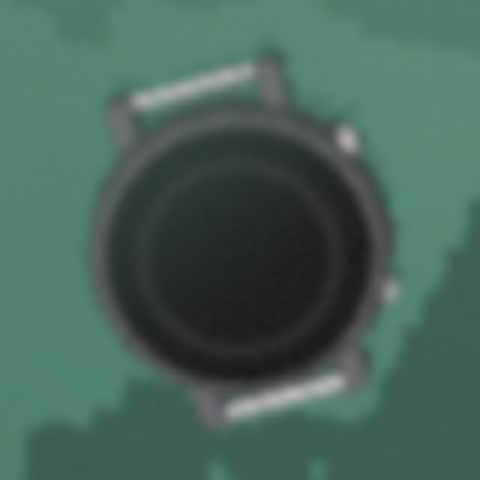

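play_rows(deltas=[[0.07,0.02,-0.9,0,0,0.8,1],[0,0,-0.9,0,0,0.8,1],[0,0,-0.9,0,0,0.8,1],[0,0,-0.6,0,0,0,1],[0,0,0,0,0,0,1],[0,0,0,0,0,0,1]])

```text
time_s: 2.52
eef_pos: [652.7, -8.9, 27.7]
ee_rot: [-0.0, -0.213, 0.977, 0.0]
force: [0.4, -0.1, 1.0]
grip_width: 1.002
```

```bash
python3 - <<'E'
from h import *
c=cam("wrist"); save(c,"w2.png")
E
```

```text
(no output)
```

View pics/w2.png

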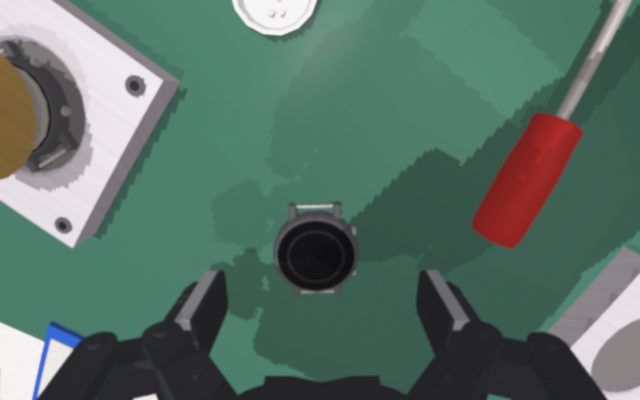

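The lugs are now square to the jaws. The watch is at (315,252), slightly left of the jaw midline at x≈322.

```bash
python3 - <<'E'
from h import *
c=cam("wrist"); s=sensors.sense(); p=plane(c,[[315.5,252]],13)[0]; print(p, s["eef_pos"])
l=plane(c,[[315.5,206],[317,292]],5);print(l)
q=s["ee_rot"];T=R.from_quat([q[1],q[2],q[3],q[0]]).as_matrix();print("tool err",T.T@(p-s["eef_pos"]))
E
```

```text
[653.656443  -13.9776517  13.       ] [654.26169147  -9.62093556  30.05227928]
[[632.94270275 -23.44327505   5.        ]
 [680.44575843  -1.16293792   5.        ]]
tool err [ 2.42004083 -3.669482   17.05303005]
```

play_rows(deltas=[[0.01,-0.09,0,0,0,0,1],[0,0,0,0,0,0,1]])

```text
time_s: 2.78
eef_pos: [654.4, -14.2, 29.3]
ee_rot: [0.001, -0.213, 0.977, -0.001]
force: [-0.0, 0.1, 0.2]
grip_width: 0.999
```

play_rows(deltas=[[0,0,0,0,0,0,1]])

```text
time_s: 2.87
eef_pos: [654.0, -13.9, 28.5]
ee_rot: [0.001, -0.213, 0.977, -0.0]
force: [0.5, -0.9, -0.0]
grip_width: 1.003
```

play_rows(deltas=[[0,0,0,0,0,0,1]])

```text
time_s: 2.95
eef_pos: [653.8, -13.7, 28.0]
ee_rot: [0.0, -0.213, 0.977, -0.0]
force: [-0.0, 0.5, 0.0]
grip_width: 1.001
```

play_rows(deltas=[[0,0,-0.3,0,0,0,1],[0,0,-0.26,0,0,0,1],[0,0,0,0,0,0,0.2],[0,0,0,0,0,0,-1],[0,0,0,0,0,0,-1],[0,0,0,0,0,0,-1],[0,0,0,0,0,0,-1],[0,0,0,0,0,0,-1]], squeeze=30)

```text
time_s: 3.62
eef_pos: [653.9, -13.6, 5.4]
ee_rot: [0.001, -0.213, 0.977, -0.0]
force: [-0.5, 0.3, 3.0]
grip_width: 0.506
```

play_rows(deltas=[[0,0,0,0,0,0,-1],[0,0,0,0,0,0,-1],[0,0,0,0,0,0,-1]])

```text
time_s: 3.87
eef_pos: [653.9, -13.7, 5.4]
ee_rot: [0.001, -0.213, 0.977, -0.0]
force: [-0.4, 0.3, 4.7]
grip_width: 0.506
```

```bash
python3 - <<'E'
from h import *
c=cam("wrist"); save(c,"w3.png")
E
```

```text
(no output)
```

View pics/w3.png

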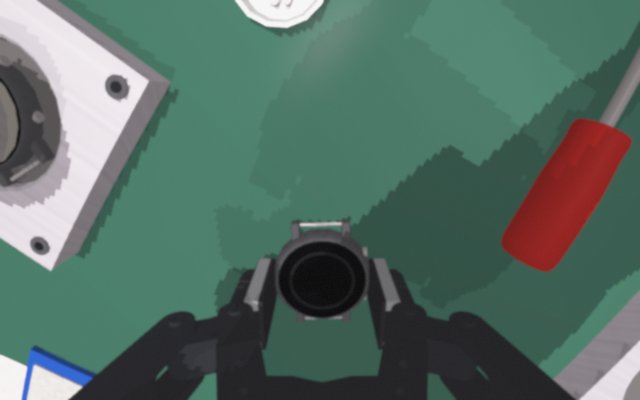

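The watch sits between the jaws, centred at (322,277). I'll lift slowly to check the grip.

play_rows(deltas=[[0,0,0.1,0,0,0,-1],[0,0,0.2,0,0,0,-1],[0,0,0.5,0,0,0,-1],[0,0,0.7,0,0,0,-1],[0,0,0,0,0,0,-1],[0,0,0,0,0,0,-1]])

```text
time_s: 4.42
eef_pos: [654.2, -13.7, 66.6]
ee_rot: [0.001, -0.213, 0.977, -0.001]
force: [-0.6, -0.7, -1.3]
grip_width: 0.509
```

```bash
python3 - <<'E'
from h import *
c=cam("wrist"); save(c,"w4.png"); s=sensors.sense(); print(s["eef_pos"],s["grip_width"])
P=pts(c); print(P[255:300:8,300:345:8,2].round(1))
E
```

```text
[653.39267367 -13.53471182  65.08167532] 0.5101897914687109
[[74.2 74.2 74.7 73.8 73.6 73.3]
 [73.9 73.7 74.4 74.1 73.2 74.8]
 [75.2 74.2 74.8 74.1 74.9 74.7]
 [74.6 75.1 74.1 75.  73.5 75. ]
 [74.  74.3 75.2 72.8 73.7 74.2]
 [73.9 73.8 74.6 73.7 75.  74.5]]
```

View pics/w4.png

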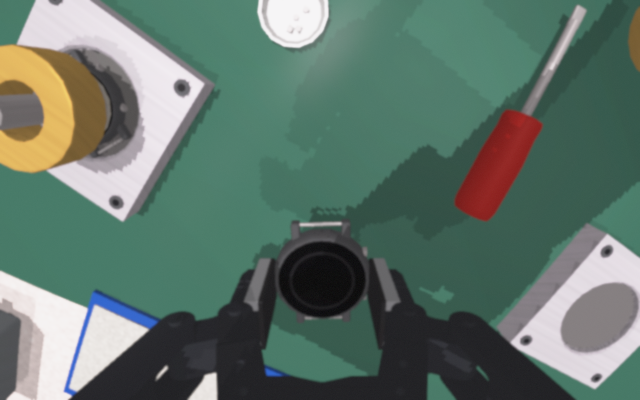

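The watch hangs level, with its top about 8.3 mm above the TCP. I'll carry it over the free nest.

play_rows(deltas=[[-0.09,0.89,0,0,0,0,-1],[-0.09,0.89,0,0,0,0,-1],[-0.09,0.89,0,0,0,0,-1],[-0.09,0.89,0,0,0,0,-1],[-0.09,0.89,0,0,0,0,-1],[-0.09,0.86,0,0,0,0,-1],[0,0,0,0,0,0,-1],[0,0,0,0,0,0,-1]])

```text
time_s: 5.13
eef_pos: [630.8, 200.3, 63.5]
ee_rot: [-0.001, -0.214, 0.977, 0.0]
force: [0.5, -0.3, -1.0]
grip_width: 0.513
```

```bash
python3 - <<'E'
from h import *
c=cam("wrist"); save(c,"w5.png"); s=sensors.sense(); print(s["eef_pos"])
P=pts(c); im=c["pixels"]; g=cv2.cvtColor(im,cv2.COLOR_RGB2GRAY)
z=P[...,2]; m=(z>67)&(z<80); m[:200]=0; m[:,:290]=0; m[:,355:]=0; 
print("watch depth-mask centroid",P[m].mean(0), plane(c,[[322,277]],74))
# block by depth
b=(z>16)&(z<24); v,u=np.nonzero(b); print("block px",u.min(),u.max(),v.min(),v.max()); Q=P[b][:,:2].astype(np.float32)
print(cv2.minAreaRect(Q))
E
```

```text
[631.31335082 198.78859748  63.73588563]
watch depth-mask centroid [629.37554609 198.76275173  70.89126949] [[628.44432332 198.35548845  74.        ]]
block px 55 639 0 399
((614.6049194335938, 232.52059936523438), (282.8446960449219, 462.7445068359375), 20.979393005371094)
```

View pics/w5.png

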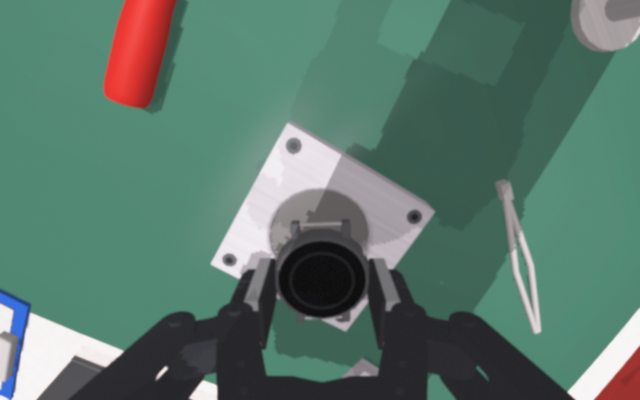

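play_rows(deltas=[[0.05,0.02,-0.4,0,0,0,-1],[0,0,-0.4,0,0,0,-1],[0,0,-0.2,0,0,0,-1],[0,0,0,0,0,0,-1],[0,0,0,0,0,0,-1]])

```text
time_s: 5.6
eef_pos: [634.0, 198.7, 24.8]
ee_rot: [-0.0, -0.212, 0.977, -0.0]
force: [0.2, 0.3, -1.1]
grip_width: 0.509
```

play_rows(deltas=[[0,0,0,0,0,0,-1]])

```text
time_s: 5.68
eef_pos: [634.5, 199.1, 25.8]
ee_rot: [0.001, -0.213, 0.977, -0.0]
force: [-0.1, -0.3, 0.1]
grip_width: 0.507
```

```bash
python3 - <<'E'
from h import *
c=cam("wrist"); save(c,"w6.png"); s=sensors.sense(); print(s["eef_pos"],s["force"])
P=pts(c); print(np.median(P[262:290,305:340,2]))
E
```

```text
[634.48578308 199.279273    25.90172066] [ 0.25719988  0.15273957 -1.30238517]
33.431056176496284
```

View pics/w6.png

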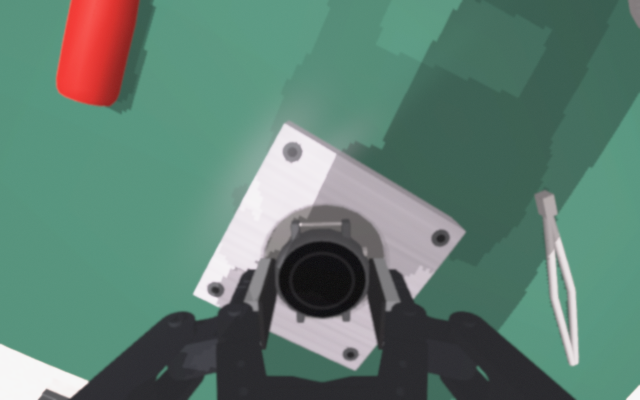

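The recess spans x≈265–385 in the image, with its top edge at (325,206), and the watch is just above it. Lug clearance is only 4 mm, so I'll fit the rim arc before lowering.

```bash
python3 - <<'E'
from h import *
from scipy.optimize import least_squares
c=cam("wrist"); g=cv2.GaussianBlur(cv2.cvtColor(c["pixels"],cv2.COLOR_RGB2GRAY),(3,3),0).astype(float)
pk=[]
for a in np.radians(np.arange(-165,-14,5)):
    r=np.arange(45,95,0.5); o=np.array([323,268.]); uv=o+np.c_[np.cos(a)*r,np.sin(a)*r]
    f=cv2.remap(g.astype(np.float32),uv[:,0].astype(np.float32)[None],uv[:,1].astype(np.float32)[None],1)[0]
    d=f[6:]-f[:-6]; i=len(d)-1-np.argmax(d[::-1]); 
    if d[i]>12: pk.append(uv[i+3])
W=plane(c,pk,20)[:,:2]
f=least_squares(lambda p:np.hypot(*(W-p).T)-31,[632,199],loss="soft_l1"); print("recess",f.x,np.round(f.fun,1))
lug=plane(c,[[299,223],[345,222]],25.5)
ce=plane(c,[[322,278]],33.4); print("watch",ce,"lugs",lug,"lug r", np.hypot(*(lug[:,:2]-f.x).T))
E
```

```text
recess [633.59899909 198.81329892] [-0.7 -0.5 -0.6 -0.7 -0.3 -0.1  0.2 -0.  -0.2  0.1  0.2  0.3  0.3  0.3
 -0.1 -0.1  0.1  0.3  0.2  0.1  0.   0.2  0.1 -0.   0.1  0.1 -0.2 -0.4
 -0.7 -0.8 -1.1]
watch [[634.1348882 198.2984049  33.4      ]] lugs [[616.61706442 178.75878934  25.5       ]
 [607.45334014 197.69997081  25.5       ]] lug r [26.27868831 26.16935195]
```

The watch and recess centres agree to about 0.7 mm. Lowering.

play_rows(deltas=[[0,0.01,-0.06,0,0,0,-1],[0,0,-0.06,0,0,0,-1],[0,0,0,0,0,0,-1],[0,0,0,0,0,0,-1]])

```text
time_s: 6.12
eef_pos: [633.8, 200.0, 19.9]
ee_rot: [-0.0, -0.213, 0.977, 0.0]
force: [0.2, 0.5, -1.2]
grip_width: 0.508
```

play_rows(deltas=[[0,0,-0.025,0,0,0,-1],[0,0,0,0,0,0,-1]])

```text
time_s: 6.28
eef_pos: [633.9, 200.1, 19.5]
ee_rot: [0.0, -0.213, 0.977, -0.0]
force: [-2.7, -0.3, 2.0]
grip_width: 0.51
```

play_rows(deltas=[[0,0,-0.025,0,0,0,-1],[0,0,0,0,0,0,-1]])

```text
time_s: 6.45
eef_pos: [634.0, 200.1, 19.4]
ee_rot: [0.0, -0.213, 0.977, -0.0]
force: [-5.1, -1.1, 9.5]
grip_width: 0.511
```

play_rows(deltas=[[0,0,0.01,0,0,0,0.15],[0,0,0,0,0,0,0.3],[0,0,0,0,0,0,0.6],[0,0,0,0,0,0,1],[0,0,0.5,0,0,0,1],[0,0,0.8,0,0,0,1],[0,0,0.8,0,0,0,1],[0,0,0,0,0,0,1]])

```text
time_s: 7.12
eef_pos: [636.7, 200.5, 109.4]
ee_rot: [0.005, -0.213, 0.977, -0.0]
force: [0.7, 0.2, 0.8]
grip_width: 0.998
```

```bash
python3 - <<'E'
from h import *
c=cam("wrist"); s=sensors.sense(); print(s["eef_pos"],s["grip_width"])
P=pts(c); z=P[...,2]; im=c["pixels"]
cv2.imwrite("pics/w7.png",cv2.resize(im[120:340,180:480,::-1],None,fx=2.5,fy=2.5))
m=(z>24)&(z<30); m[:, :240]=0; m[:,400:]=0; m[:130]=0; m[320:]=0
n,l,st,ct=cv2.connectedComponentsWithStats(m.astype(np.uint8)); 
for i in range(1,n):
    if st[i,4]>300: 
        Q=P[l==i]; A=np.c_[Q[:,:2]-Q[:,:2].mean(0),np.ones(len(Q))]; k=np.linalg.lstsq(A,Q[:,2],rcond=None)[0]
        print(st[i],Q.mean(0),"tilt",k)
E
```

```text
[635.59358212 200.25836993 106.1110177 ] 0.999096383452498
[ 292  177   63   61 2973] [633.6131706  198.84084936  26.84233912] tilt [6.01763523e-03 2.71682211e-03 2.68423391e+01]
```

View pics/w7.png

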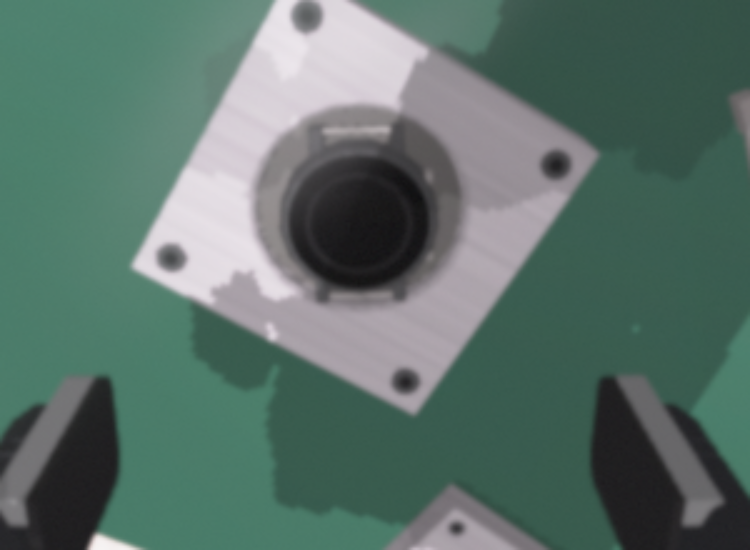

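The watch is seated flat: glass at z 26.8 (27 expected), centre (633.6,198.8), no tilt. That's 11 pictures viewed. The pad is next.

play_rows(deltas=[[-0.265,-0.955,0.05,0,0,-0.53,1],[-0.265,-0.955,0.05,0,0,-0.53,1],[-0.265,-0.955,0.05,0,0,-0.53,1],[-0.265,-0.955,0.05,0,0,-0.53,1],[-0.265,-0.955,0.05,0,0,-0.53,1],[-0.265,-0.955,0.05,0,0,-0.53,1],[-0.265,-0.955,0.05,0,0,-0.53,1]])

```text
time_s: 7.75
eef_pos: [558.5, -68.9, 115.6]
ee_rot: [-0.001, -0.019, 1.0, 0.0]
force: [1.1, 0.5, -0.6]
grip_width: 1.002
```

play_rows(deltas=[[-0.265,-0.955,0.05,0,0,-0.53,1],[-0.265,-0.955,0.05,0,0,-0.53,1],[-0.265,-0.955,0.05,0,0,-0.53,1],[-0.265,-0.955,0.05,0,0,-0.53,1],[-0.265,-0.955,0.05,0,0,-0.53,1],[-0.265,-0.955,0.05,0,0,-0.53,1],[-0.265,-0.955,0.05,0,0,-0.53,1]])

```text
time_s: 8.33
eef_pos: [484.3, -336.3, 129.5]
ee_rot: [-0.001, 0.174, 0.985, 0.001]
force: [1.0, -1.3, 0.8]
grip_width: 0.999
```

play_rows(deltas=[[0,0,-0.9,0,0,0,1],[0,0,-0.9,0,0,0,1],[0,0,0,0,0,0,1],[0,0,0,0,0,0,1]])

```text
time_s: 8.67
eef_pos: [484.8, -334.0, 57.1]
ee_rot: [-0.002, 0.173, 0.985, 0.001]
force: [0.5, -0.5, 0.7]
grip_width: 0.998
```

```bash
cat >> h.py <<'E'
def disc(c,z,dz,near,rad=60,off=None):
    """depth-band blob near a world xy: centroid, ellipse on plane z, tilt"""
    P=pts(c); Z=P[...,2]; m=(abs(Z-z)<dz)&(np.hypot(P[...,0]-near[0],P[...,1]-near[1])<rad)
    m=cv2.morphologyEx(m.astype(np.uint8),cv2.MORPH_OPEN,np.ones((3,3)))
    n,l,st,ct=cv2.connectedComponentsWithStats(m); i=1+np.argmax(st[1:,4]); Q=P[l==i]
    cs=max(cv2.findContours((l==i).astype(np.uint8),0,2)[0],key=cv2.contourArea)[:,0]
    e=cv2.fitEllipse(plane(c,cs,z)[:,:2].astype(np.float32))
    k=np.linalg.lstsq(np.c_[Q[:,:2]-Q[:,:2].mean(0),np.ones(len(Q))],Q[:,2],rcond=None)[0]
    print("px",ct[i].round(),st[i,4],"mean",Q.mean(0).round(1),"ell",np.round(e[0],1),np.round(e[1],1),"tilt",k[:2].round(3))
def tool(): 
    s=sensors.sense(); print("tcp",s["eef_pos"].round(1),"f",s["force"].round(1),"w",round(s["grip_width"],3),"t",s["time_s"],"q6",s["joints"][5].round(2))
E
python3 - <<'E'
from h import *
c=cam("wrist"); tool(); disc(c,8,3.5,(486,-335)); save(c,"w8.png")
E
```

```text
tcp [ 485.8 -334.7   59.2] f [-0.1 -0.1  0.7] w 0.998 t 8.7167 q6 -2.03
px [321. 235.] 2950 mean [ 486.9 -335.2    8. ] ell [ 487.4 -335.4] [38.5 39.9] tilt [ 0.007 -0.005]
```

View pics/w8.png

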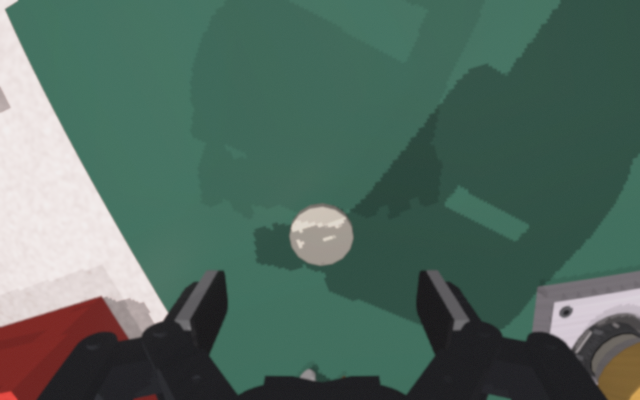

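The pad is alone at (321,235), world (487.2,-335.3), 8 mm high and about 40 mm across, which matches.

play_rows(deltas=[[0.04,-0.02,-0.7,0,0,0,1],[0,0,-0.5,0,0,0,1],[0,0,-0.1,0,0,0,1],[0,0,0,0,0,0,1],[0,0,0,0,0,0,1],[0,0,0,0,0,0,1]], squeeze=20)

```text
time_s: 9.22
eef_pos: [488.1, -336.3, 8.6]
ee_rot: [0.001, 0.173, 0.985, -0.001]
force: [-0.2, -0.1, -0.3]
grip_width: 1.003
```

play_rows(deltas=[[0,0,0,0,0,0,1]])

```text
time_s: 9.3
eef_pos: [487.8, -336.1, 8.1]
ee_rot: [0.001, 0.173, 0.985, -0.001]
force: [-0.4, -0.3, -0.6]
grip_width: 1.004
```

```bash
python3 - <<'E'
from h import *
c=cam("wrist"); tool(); disc(c,8,3.5,(486,-335))
E
```

```text
tcp [ 487.6 -336.     7.8] f [-0.5  0.1  0.8] w 1.002 t 9.35 q6 -2.02
px [323. 268.] 4823 mean [ 486.7 -335.1    7.9] ell [ 487.4 -335.3] [38.9 40.3] tilt [ 0.011 -0.005]
```

play_rows(deltas=[[0,0.01,-0.13,0,0,0,1],[0,0,0,0,0,0,0.2],[0,0,0,0,0,0,-1],[0,0,0,0,0,0,-1],[0,0,0,0,0,0,-1],[0,0,0,0,0,0,-1],[0,0,0,0,0,0,-1],[0,0,0,0,0,0,-1]])

```text
time_s: 10.02
eef_pos: [487.2, -335.3, 1.5]
ee_rot: [0.0, 0.173, 0.985, -0.0]
force: [-0.5, 0.5, 3.2]
grip_width: 0.449
```

play_rows(deltas=[[0,0,0,0,0,0,-1],[0,0,0.1,0,0,0,-1],[0,0,0.3,0,0,0,-1],[0,0,0.7,0,0,0,-1],[0,0,0.4,0,0,0,-1],[0,0,0,0,0,0,-1],[0,0,0,0,0,0,-1]])

```text
time_s: 10.6
eef_pos: [487.4, -335.5, 62.4]
ee_rot: [0.001, 0.173, 0.985, -0.001]
force: [0.2, -0.4, -0.5]
grip_width: 0.449
```

```bash
python3 - <<'E'
from h import *
c=cam("wrist"); tool(); P=pts(c); print(np.median(P[270:290,312:332,2]));disc(c,np.median(P[270:290,312:332,2]),4,(487,-335),30)
E
```

```text
tcp [ 487.  -335.    61.3] f [ 0.5  0.7 -0.6] w 0.454 t 10.65 q6 -2.02
68.95247659537297
px [321. 275.] 5384 mean [ 486.4 -335.3   68.9] ell [ 487.  -335.4] [38.6 45.6] tilt [ 0.009 -0.007]
```

The pad is held level. I'll carry it to the nest.

play_rows(deltas=[[0.2625,0.9535,0.15,0,0,0,-1],[0.2625,0.9535,0.15,0,0,0,-1],[0.2625,0.9535,0.15,0,0,0,-1],[0.2625,0.9535,0.15,0,0,0,-1],[0.2625,0.9535,0.15,0,0,0,-1],[0.2625,0.9535,0.15,0,0,0,-1],[0.2625,0.9535,0.15,0,0,0,-1]])

```text
time_s: 11.23
eef_pos: [560.2, -66.1, 102.5]
ee_rot: [-0.001, 0.173, 0.985, 0.0]
force: [0.1, -0.3, -0.3]
grip_width: 0.456
```

play_rows(deltas=[[0.2625,0.9535,0,0,0,0,-1],[0.2625,0.9535,0,0,0,0,-1],[0.2625,0.9535,0,0,0,0,-1],[0.2625,0.9535,0,0,0,0,-1],[0.2625,0.9535,0,0,0,0,-1],[0.2625,0.9535,0,0,0,0,-1],[0.2625,0.9535,0,0,0,0,-1],[0,0,0,0,0,0,-1]])

```text
time_s: 11.9
eef_pos: [633.7, 205.1, 101.6]
ee_rot: [-0.001, 0.17, 0.985, 0.001]
force: [-0.9, -1.3, -0.7]
grip_width: 0.452
```

play_rows(deltas=[[0,0,-0.6,0,0,0,-1],[0,0,-0.6,0,0,0,-1],[0,0,0,0,0,0,-1],[0,0,0,0,0,0,-1],[0,0,0,0,0,0,-1]])

```text
time_s: 12.32
eef_pos: [634.6, 198.6, 56.2]
ee_rot: [0.0, 0.173, 0.985, 0.0]
force: [-0.1, 0.5, 0.1]
grip_width: 0.454
```

```bash
python3 - <<'E'
from h import *
c=cam("wrist"); tool(); P=pts(c); h=np.median(P[270:290,312:332,2]); print(h); disc(c,h,4,(634,199),30)
disc(c,27,3,(634,199),40); save(c,"w9.png")
E
```

```text
tcp [634.8 198.7  56.7] f [ 0.1 -0.1 -0.1] w 0.455 t 12.3667 q6 -1.1
62.68200744291579
px [321. 276.] 5289 mean [633.6 198.5  62.6] ell [634.  197.8] [39.1 43. ] tilt [ 0.01 -0.01]
px [324. 226.] 2249 mean [624.7 203.7  26.7] ell [628.5 202.5] [32.9 42.1] tilt [ 0.018 -0.008]
```

View pics/w9.png

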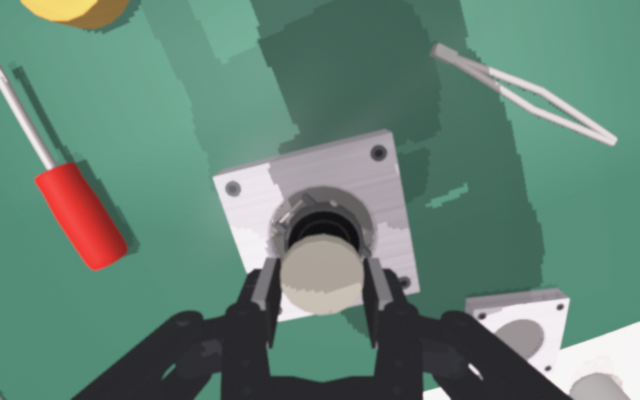

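The pad is over the watch glass at (321,275), and its centre agrees to about 0.5 mm. Lowering in small steps.

play_rows(deltas=[[0,0.01,-0.3,0,0,0,-1],[0,0,-0.2,0,0,0,-1],[0,0,-0.1,0,0,0,-1],[0,0,0,0,0,0,-1],[0,0,0,0,0,0,-1],[0,0,0,0,0,0,-1]])

```text
time_s: 12.87
eef_pos: [634.3, 199.2, 31.6]
ee_rot: [0.0, 0.173, 0.985, 0.0]
force: [0.3, -0.0, 0.1]
grip_width: 0.448
```

```bash
python3 - <<'E'
from h import *
c=cam("wrist"); tool(); P=pts(c); h=np.median(P[270:290,312:332,2]); print(h); disc(c,h,4,(634,199),30)
E
```

```text
tcp [634.4 199.2  31.7] f [-0.5 -0.4  0.2] w 0.45 t 12.9167 q6 -1.09
38.07732685242745
px [322. 276.] 5207 mean [633.7 199.3  37.9] ell [634.2 199.1] [39.8 40. ] tilt [ 0.013 -0.006]
```

Top at 38, so about 3 mm to go.

play_rows(deltas=[[0,0,-0.05,0,0,0,-1],[0,0,0,0,0,0,-1],[0,0,0,0,0,0,-1]])

```text
time_s: 13.17
eef_pos: [634.1, 199.2, 29.3]
ee_rot: [-0.0, 0.173, 0.985, -0.0]
force: [-0.5, 0.2, -0.7]
grip_width: 0.447
```

play_rows(deltas=[[0,0,-0.02,0,0,0,-1],[0,0,0,0,0,0,-1]])

```text
time_s: 13.33
eef_pos: [634.2, 199.2, 28.6]
ee_rot: [0.0, 0.173, 0.985, 0.0]
force: [0.5, -0.9, -0.9]
grip_width: 0.457
```

play_rows(deltas=[[0,0,-0.015,0,0,0,-1],[0,0,0,0,0,0,-1]])

```text
time_s: 13.5
eef_pos: [634.3, 199.2, 28.5]
ee_rot: [0.0, 0.173, 0.985, 0.0]
force: [-2.4, -1.3, 3.4]
grip_width: 0.45
```

Contact. Opening and going up.

play_rows(deltas=[[0,0,0.01,0,0,0,0.05],[0,0,0,0,0,0,0.2],[0,0,0,0,0,0,0.6],[0,0,0,0,0,0,1],[0,0,0.5,0,0,0,1],[0,0,0.8,0,0,0,1],[0,0,0.8,0,0,0,1],[0,0,0,0,0,0,1]])

```text
time_s: 14.17
eef_pos: [636.8, 199.6, 119.2]
ee_rot: [0.005, 0.173, 0.985, 0.002]
force: [-0.4, -0.1, 1.7]
grip_width: 0.995
```

play_rows(deltas=[[0,0,0,0,0,0,1],[0,0,0,0,0,0,1]])

```text
time_s: 14.33
eef_pos: [633.7, 199.1, 111.4]
ee_rot: [-0.001, 0.173, 0.985, -0.0]
force: [-1.3, -0.6, -0.4]
grip_width: 0.995
```

```bash
python3 - <<'E'
from h import *
c=cam("wrist"); tool(); disc(c,35,3.5,(634,199),40); disc(c,27,3,(634,199),40); P=pts(c)
im=c["pixels"]; save(c,"w10.png")
b=(abs(P[...,2]-8)<3)
c=cam("top"); disc(c,8,3.5,(438,295),40); disc(c,25,4,(451,129),40); disc(c,35,4,(632,199),40)
E
```

```text
tcp [633.5 199.1 110.9] f [ 0.   0.3 -0.5] w 1.005 t 14.3833 q6 -1.09
px [322. 216.] 2390 mean [634.1 199.   34.9] ell [634.4 198.8] [38.5 39.7] tilt [ 0.004 -0.001]
px [325. 194.] 533 mean [622.1 206.1  26.3] ell [635.2 199.2] [42.8 44.8] tilt [-0.006  0.003]Traceback (most recent call last):
  File "<stdin>", line 5, in <module>
  File "h.py", line 28, in disc
    n,l,st,ct=cv2.connectedComponentsWithStats(m); i=1+np.argmax(st[1:,4]); Q=P[l==i]
                                                       ~~~~~~~~~^^^^^^^^^^
    return _wrapfunc(a, 'argmax', axis=axis, out=out, **kwds)
    return bound(*args, **kwds)
ValueError: attempt to get argmax of an empty sequence
```

The pad is down at (634.2,198.9), z 34.9, flat, 0.6 mm from the watch centre. On to the press foot.

play_rows(deltas=[[-0.807,0.4,0,0,0,0,1],[-0.807,0.4,0,0,0,0,1],[-0.807,0.4,0,0,0,0,1],[-0.807,0.4,0,0,0,0,1],[-0.807,0.4,0,0,0,0,1],[-0.807,0.4,0,0,0,0,1],[0,0,0,0,0,0,1],[0,0,0,0,0,0,1]])

```text
time_s: 15.1
eef_pos: [439.1, 295.8, 111.8]
ee_rot: [-0.001, 0.172, 0.985, -0.0]
force: [0.3, -0.1, -0.1]
grip_width: 1.002
```

```bash
python3 - <<'E'
from h import *
c=cam("wrist"); tool(); disc(c,8,3.5,(440,295),40); disc(c,49,4,(440,295),30); save(c,"w11.png")
E
```

```text
tcp [440.3 295.3 111.9] f [ 1.2 -0.2  0.3] w 1.001 t 15.15 q6 -0.85
px [322. 201.] 1987 mean [437.  296.3   8. ] ell [439.7 295.6] [44.  44.3] tilt [ 0.006 -0.002]
px [321. 224.] 331 mean [440.  295.2  49. ] ell [440.  295.2] [13.1 14.1] tilt [ 0.096 -0.031]
```

View pics/w11.png

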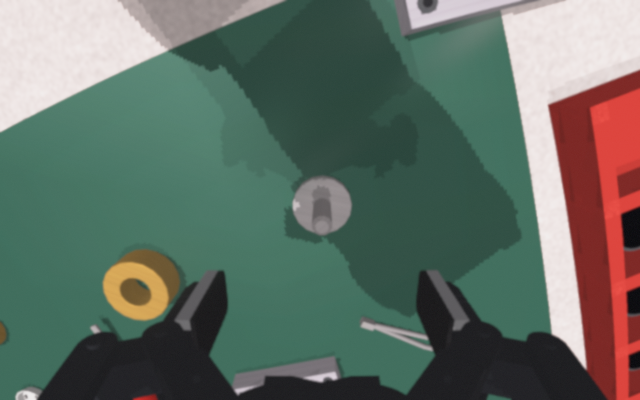

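The foot stands upright with its stem at (440.0,295.2), right under the TCP. Going down to grip it.

play_rows(deltas=[[0,0,-0.8,0,0,0,1],[0,0,-0.8,0,0,0,1],[0,0,-0.5,0,0,0,1],[0,0,-0.25,0,0,0,1],[0,0,0,0,0,0,1],[0,0,0,0,0,0,1],[0,0,0,0,0,0,1]], squeeze=40)

```text
time_s: 15.73
eef_pos: [441.6, 295.3, 19.5]
ee_rot: [0.001, 0.173, 0.985, 0.001]
force: [0.4, -0.3, -0.5]
grip_width: 0.998
```

```bash
python3 - <<'E'
from h import *
c=cam("wrist"); tool(); disc(c,8,3.5,(440,295),40); disc(c,49,4,(440,295),30)
E
```

```text
tcp [441.5 295.4  19.6] f [-0.2 -0.2  0.7] w 1.001 t 15.7833 q6 -0.85
px [321. 250.] 4389 mean [436.7 296.4   8. ] ell [439.9 295.7] [44.6 44.9] tilt [ 0.007 -0.004]
px [320. 303.] 869 mean [439.3 295.5  48.9] ell [439.4 295.4] [13.6 14.5] tilt [ 0.165 -0.047]
```

play_rows(deltas=[[-0.04,0,-0.02,0,0,0,0.3],[0,0,0,0,0,0,-0.3],[0,0,0,0,0,0,-1],[0,0,0,0,0,0,-1],[0,0,0,0,0,0,-1],[0,0,0,0,0,0,-1],[0,0,0,0,0,0,-1],[0,0,0,0,0,0,-1]])

```text
time_s: 16.45
eef_pos: [438.9, 295.2, 17.6]
ee_rot: [0.0, 0.173, 0.985, 0.0]
force: [-1.3, 0.3, 2.6]
grip_width: 0.15
```

play_rows(deltas=[[0,0,0,0,0,0,-1],[0,0,0,0,0,0,-1],[0,0,0,0,0,0,-1],[0,0,0,0,0,0,-1]])

```text
time_s: 16.78
eef_pos: [438.9, 295.2, 17.6]
ee_rot: [0.0, 0.173, 0.985, 0.0]
force: [-1.0, 0.1, 3.9]
grip_width: 0.146
```

play_rows(deltas=[[0,0,0.1,0,0,0,-1],[0,0,0.3,0,0,0,-1],[0,0,0.8,0,0,0,-1],[0,0,0.8,0,0,0,-1],[0,0,0,0,0,0,-1],[0,0,0,0,0,0,-1]])

```text
time_s: 17.28
eef_pos: [439.3, 295.4, 98.6]
ee_rot: [0.001, 0.173, 0.985, 0.001]
force: [-0.1, 0.0, -2.3]
grip_width: 0.147
```

play_rows(deltas=[[0.81,-0.4,0,0,0,0,-1],[0.81,-0.4,0,0,0,0,-1],[0.81,-0.4,0,0,0,0,-1],[0.81,-0.4,0,0,0,0,-1],[0.81,-0.4,0,0,0,0,-1],[0.81,-0.4,0,0,0,0,-1],[0,0,0,0,0,0,-1],[0,0,0,0,0,0,-1]])

```text
time_s: 17.95
eef_pos: [633.3, 197.8, 94.7]
ee_rot: [-0.002, 0.174, 0.985, -0.001]
force: [-0.1, 0.1, -0.6]
grip_width: 0.153
```

```bash
python3 - <<'E'
from h import *
c=cam("wrist"); tool(); disc(c,90,5,(634,199),40); disc(c,35,4,(634,199),40); save(c,"w12.png")
E
```

```text
tcp [632.4 198.8  95.2] f [-0.1  0.5 -2.7] w 0.149 t 18.0 q6 -1.09
px [322. 259.] 229 mean [629.9 199.   89.9] ell [630.3 198.8] [ 7.7 12. ] tilt [-0.373  0.024]
px [325. 211.] 1164 mean [625.1 203.   34.8] ell [626.8 201.5] [23.2 37.1] tilt [ 0.027 -0.008]
```

View pics/w12.png

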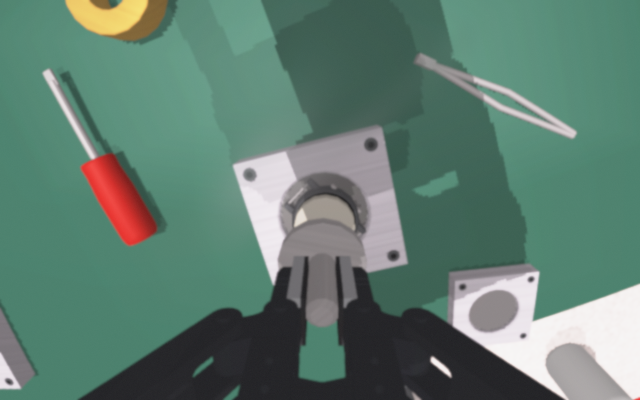

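The foot is held upright, with its disc at about (320,245) in front of the pad. I'll measure the disc.

```bash
python3 - <<'E'
from h import *
from scipy.optimize import least_squares
c=cam("wrist"); tool(); P=pts(c)
m=P[225:250,290:350,2]; print("disc top",np.median(m)); h=np.median(m)
disc(c,h,3,(634,199),40)
def rim(c,z,near,r,band):
    Z=P[...,2]; M=(abs(Z-z)<band)&(np.hypot(P[...,0]-near[0],P[...,1]-near[1])<40)
    u=np.arange(290,352); v=np.array([np.argmax(M[:,k]) for k in u]); W=plane(c,np.c_[u,v-0.5],z)[:,:2]
    f=least_squares(lambda p:np.hypot(*(W-p).T)-r,near,loss="soft_l1"); print(f.x.round(1),abs(f.fun).mean().round(2))
rim(c,h,(633,199),23,3); rim(c,35,(634,199),20,3)
E
```

```text
tcp [632.1 199.4  95.8] f [-0.8  0.4 -1.4] w 0.148 t 18.05 q6 -1.09
disc top 85.49355700618928
px [322. 244.] 2678 mean [623.5 202.   85.5] ell [624.5 201.7] [25.1 47.1] tilt [ 0.014 -0.006]
[633.5 198.3] 0.22
[634.5 198.9] 5.74
```

play_rows(deltas=[[0.02,0.015,-0.4,0,0,0,-1],[0,0,-0.3,0,0,0,-1],[0,0,-0.2,0,0,0,-1],[0,0,0,0,0,0,-1],[0,0,0,0,0,0,-1],[0,0,0,0,0,0,-1],[0,0,0,0,0,0,-1]])

```text
time_s: 18.63
eef_pos: [634.4, 199.9, 62.3]
ee_rot: [0.001, 0.173, 0.985, 0.0]
force: [0.0, -0.0, -2.1]
grip_width: 0.153
```

```bash
python3 - <<'E'
from h import *
from scipy.optimize import least_squares
c=cam("wrist"); tool(); P=pts(c)
h=np.median(P[225:250,290:350,2]); print("disc top",h); Z=P[...,2]
near=(634,199); M=(abs(Z-h)<3)&(np.hypot(P[...,0]-near[0],P[...,1]-near[1])<40)
u=np.arange(290,352); v=np.array([np.argmax(M[:,k]) for k in u]); W=plane(c,np.c_[u,v-0.5],h)[:,:2]
f=least_squares(lambda p:np.hypot(*(W-p).T)-23,near,loss="soft_l1"); print(f.x.round(1),abs(f.fun).mean().round(2))
E
```

```text
tcp [634.3 199.8  62.2] f [-0.1 -0.4 -1. ] w 0.151 t 18.6833 q6 -1.09
disc top 52.53083399575729
[635.5 199.3] 0.17
```

play_rows(deltas=[[-0.025,-0.01,-0.1,0,0,0,-1],[0,0,-0.09,0,0,0,-1],[0,0,0,0,0,0,-1],[0,0,0,0,0,0,-1]])

```text
time_s: 19.02
eef_pos: [632.9, 199.3, 53.5]
ee_rot: [-0.0, 0.173, 0.985, -0.0]
force: [-0.5, 0.7, -2.1]
grip_width: 0.149
```

play_rows(deltas=[[0,0,-0.02,0,0,0,-1],[0,0,0,0,0,0,-1]])

```text
time_s: 19.18
eef_pos: [633.1, 199.3, 53.0]
ee_rot: [0.0, 0.173, 0.985, -0.0]
force: [0.1, -0.9, -1.7]
grip_width: 0.147
```

play_rows(deltas=[[0,0,-0.02,0,0,0,-1],[0,0,0,0,0,0,-1]])

```text
time_s: 19.35
eef_pos: [633.3, 199.4, 52.7]
ee_rot: [0.0, 0.173, 0.985, 0.0]
force: [-0.7, -1.0, 1.4]
grip_width: 0.152
```

```bash
cat >> h.py <<'E'
def rim(c,h,near,r):
    from scipy.optimize import least_squares
    P=pts(c); M=(abs(P[...,2]-h)<3)&(np.hypot(P[...,0]-near[0],P[...,1]-near[1])<40)
    u=np.arange(292,352); v=np.array([np.argmax(M[:,k]) for k in u]); W=plane(c,np.c_[u,v-0.5],h)[:,:2]
    f=least_squares(lambda p:np.hypot(*(W-p).T)-r,near,loss="soft_l1"); print("rim",f.x.round(1),abs(f.fun).mean().round(2),"h",np.median(P[...,2][M]))
E
python3 - <<'E'
from h import *
c=cam("wrist"); tool(); rim(c,43,(634,199),23)
E
```

```text
tcp [633.3 199.4  52.7] f [-0.4 -0.4  1.8] w 0.147 t 19.4 q6 -1.09
rim [634.4 198.9] 0.22 h 42.98164963622108
```

play_rows(deltas=[[0,0,-0.01,0,0,0,-1],[0,0,0,0,0,0,-1]])

```text
time_s: 19.57
eef_pos: [633.3, 199.4, 52.7]
ee_rot: [0.0, 0.173, 0.985, 0.0]
force: [0.5, -0.2, 5.4]
grip_width: 0.149
```

The disc is at z 43.0 and centred on the pad (634.4,198.9). Releasing.

play_rows(deltas=[[0,0,0.005,0,0,0,-0.6],[0,0,0,0,0,0,-0.4],[0,0,0,0,0,0,0.2],[0,0,0,0,0,0,1],[0,0,0,0,0,0,1],[0,0,0,0,0,0,1],[0,0,0,0,0,0,1]])

```text
time_s: 20.15
eef_pos: [633.0, 199.4, 52.0]
ee_rot: [-0.0, 0.173, 0.985, 0.0]
force: [-0.2, 0.6, 0.9]
grip_width: 0.981
```

play_rows(deltas=[[0,0,0.3,0,0,0,1],[0,0,0.8,0,0,0,1],[0,0,0.9,0,0,0,1],[0,0,0,0,0,0,1],[0,0,0,0,0,0,1]])

```text
time_s: 20.57
eef_pos: [634.1, 199.6, 135.4]
ee_rot: [0.003, 0.173, 0.985, 0.001]
force: [-0.0, -0.5, -0.3]
grip_width: 1.0
```

```bash
python3 - <<'E'
from h import *
c=cam("wrist"); tool(); rim(c,43,(634,199),23); disc(c,43,3,(634,199),40); disc(c,85,4,(634,199),25); disc(c,35,2,(634,199),40)
E
```

```text
tcp [633.3 199.4 133.2] f [-0.1 -0.2  0.6] w 0.999 t 20.6167 q6 -1.09
rim [634.7 198.7] 0.21 h 42.98546461675096
px [321. 204.] 2148 mean [631.3 200.   43. ] ell [634.5 198.9] [44.2 44.2] tilt [ 0.004 -0.002]
px [321. 230.] 355 mean [634.2 198.9  84.1] ell [634. 199.] [13.1 13.5] tilt [ 0.065 -0.003]Traceback (most recent call last):
  File "<stdin>", line 2, in <module>
  File "h.py", line 28, in disc
    n,l,st,ct=cv2.connectedComponentsWithStats(m); i=1+np.argmax(st[1:,4]); Q=P[l==i]
                                                       ~~~~~~~~~^^^^^^^^^^
    return _wrapfunc(a, 'argmax', axis=axis, out=out, **kwds)
    return bound(*args, **kwds)
ValueError: attempt to get argmax of an empty sequence
```

The foot stands upright and centred (634.3,198.9), disc level. Now the large ring.

play_rows(deltas=[[-0.9,-0.352,0,0,0,0,1],[-0.9,-0.352,0,0,0,0,1],[-0.9,-0.352,0,0,0,0,1],[-0.9,-0.352,0,0,0,0,1],[-0.9,-0.352,0,0,0,0,1],[0,0,-0.9,0,0,0,1],[0,0,0,0,0,0,1],[0,0,0,0,0,0,1]], squeeze=70)

```text
time_s: 21.28
eef_pos: [452.4, 128.9, 95.3]
ee_rot: [-0.002, 0.173, 0.985, -0.0]
force: [0.9, 0.2, 0.3]
grip_width: 0.998
```

```bash
python3 - <<'E'
from h import *
c=cam("wrist"); tool(); disc(c,25,4,(453,129),40); save(c,"w13.png")
P=pts(c)
m=(P[...,2]>4)&(P[...,2]<60)&(np.hypot(P[...,0]-453,P[...,1]-129)<75)&(np.hypot(P[...,0]-453,P[...,1]-129)>34); print("others near",P[m][::max(1,m.sum()//12)].round())
E
```

```text
tcp [453.5 129.1  96.1] f [-0.  -0.1  0. ] w 1.003 t 21.3333 q6 -1.2
px [322. 218.] 3879 mean [452.  129.   24.8] ell [452.8 128.7] [54.3 55.2] tilt [ 0.003 -0.002]
others near [[477.  63.  13.]
 [477.  60.  14.]
 [478.  60.  13.]
 [478.  60.  14.]
 [479.  60.  15.]
 [479.  60.  15.]
 [481.  60.  14.]
 [482.  62.  15.]
 [484.  63.  14.]
 [485.  64.  14.]
 [486.  63.  16.]
 [488.  64.  15.]
 [490.  64.  17.]]
```

play_rows(deltas=[[0,0,-0.8,0,0,0,1],[0,0,-0.8,0,0,0,1],[0,0,-0.5,0,0,0,1],[0,0,-0.1,0,0,0,1],[0,0,0,0,0,0,1],[0,0,0,0,0,0,1],[0,0,0,0,0,0,1]])

```text
time_s: 21.92
eef_pos: [454.3, 129.1, 9.5]
ee_rot: [0.001, 0.173, 0.985, 0.0]
force: [-0.2, 0.6, 0.1]
grip_width: 1.006
```

```bash
python3 - <<'E'
from h import *
c=cam("wrist"); tool(); disc(c,25,4,(453,129),40)
E
```

```text
tcp [454.1 129.1   9.4] f [-0.3 -0.1 -0. ] w 1.0 t 21.9667 q6 -1.2
px [320. 281.] 8803 mean [451.3 129.4  24.8] ell [452.7 128.9] [54.2 55.8] tilt [ 0.003 -0.002]
```

play_rows(deltas=[[-0.03,0,-0.15,0,0,0,1],[0,0,0,0,0,0,0.5],[0,0,0,0,0,0,-0.2],[0,0,0,0,0,0,-1],[0,0,0,0,0,0,-1],[0,0,0,0,0,0,-1],[0,0,0,0,0,0,-1],[0,0,0,0,0,0,-1]])

```text
time_s: 22.63
eef_pos: [452.0, 129.1, 2.9]
ee_rot: [0.0, 0.173, 0.985, 0.0]
force: [-3.2, 1.2, 8.0]
grip_width: 0.626
```

play_rows(deltas=[[0,0,0,0,0,0,-1],[0,0,0.1,0,0,0,-1],[0,0,0.3,0,0,0,-1],[0,0,0.4,0,0,0,-1],[0,0,0,0,0,0,-1],[0,0,0,0,0,0,-1]])

```text
time_s: 23.13
eef_pos: [452.0, 129.0, 34.2]
ee_rot: [0.0, 0.173, 0.985, 0.0]
force: [0.1, 0.1, -4.5]
grip_width: 0.624
```

```bash
python3 - <<'E'
from h import *
c=cam("wrist"); tool(); P=pts(c); m=(np.hypot(P[...,0]-453,P[...,1]-129)<26)&(P[...,2]>40)&(P[...,2]<80); h=np.median(P[...,2][m]); print(h,m.sum()); disc(c,h,4,(453,129),27)
E
```

```text
tcp [451.5 128.9  33.6] f [-0.2 -0.1 -5.1] w 0.624 t 23.1833 q6 -1.2
56.111697128156884 9002
px [323. 293.] 8899 mean [451.2 129.9  56.1] ell [452.6 129.2] [53.3 54.2] tilt [-0.001 -0.003]
```

The ring is held level. I'll lift it well clear of the 85 mm stem and carry it over.

play_rows(deltas=[[0,0,0.7,0,0,0,-1],[0,0,0.9,0,0,0,-1],[0,0,0.6,0,0,0,-1],[0,0,0,0,0,0,-1],[0,0,0,0,0,0,-1]])

```text
time_s: 23.6
eef_pos: [451.8, 129.0, 121.6]
ee_rot: [0.0, 0.173, 0.985, 0.0]
force: [0.2, -0.2, -4.5]
grip_width: 0.624
```

play_rows(deltas=[[0.76,0.29,0,0,0,0,-1],[0.76,0.29,0,0,0,0,-1],[0.76,0.29,0,0,0,0,-1],[0.76,0.29,0,0,0,0,-1],[0.76,0.29,0,0,0,0,-1],[0.76,0.29,0,0,0,0,-1],[0,0,0,0,0,0,-1],[0,0,0,0,0,0,-1]])

```text
time_s: 24.27
eef_pos: [633.7, 198.6, 117.5]
ee_rot: [-0.003, 0.173, 0.985, -0.001]
force: [-0.4, -1.4, -3.0]
grip_width: 0.627
```

```bash
python3 - <<'E'
from h import *
c=cam("wrist"); tool(); P=pts(c); m=(np.hypot(P[...,0]-634,P[...,1]-199)<26)&(P[...,2]>110)&(P[...,2]<160); h=np.median(P[...,2][m]); print(h); disc(c,h,4,(634,199),30)
save(c,"w14.png"); n=(np.hypot(P[...,0]-634,P[...,1]-199)<12); print(P[...,2][n&(abs(P[...,2]-h)>6)][::40].round())
E
```

```text
tcp [633.  198.4 118.4] f [ 0.1  0.7 -3.8] w 0.626 t 24.3167 q6 -1.1
139.26836888943433
px [322. 293.] 9637 mean [632.8 199.  139.3] ell [634.4 198.4] [55.3 56.2] tilt [-0.002 -0.002]
[ 42.  43.  43.  43.  43.  42.  46.  45.  43.  44.  43.  55.  60.  57.
  42. 191. 191. 193. 192. 192. 193. 193. 193. 194. 194. 194. 194. 194.
 195. 195. 196. 196. 196. 196. 197. 197. 197. 198. 197. 198. 197. 198.
 198. 199. 199. 199.]
```

View pics/w14.png

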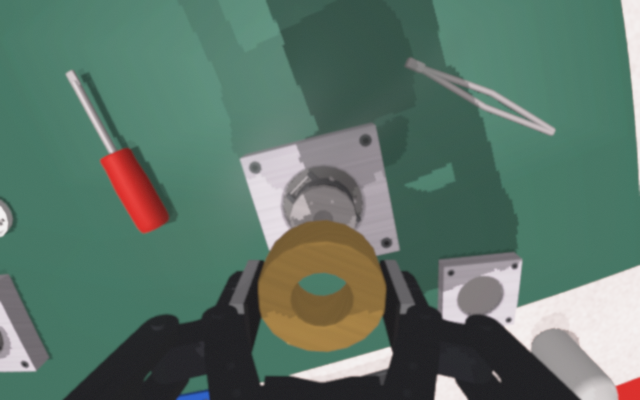

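The ring is above the foot, with the stem still below it near (322,215). That was the last picture, so the rest is by numbers. Ring centre (634.4,198.4), stem (634.1,199.0).

play_rows(deltas=[[0,0.015,-0.3,0,0,0,-1],[0,0,-0.2,0,0,0,-1],[0,0,0,0,0,0,-1],[0,0,0,0,0,0,-1],[0,0,0,0,0,0,-1],[0,0,0,0,0,0,-1]])

```text
time_s: 24.82
eef_pos: [634.4, 199.1, 102.7]
ee_rot: [0.0, 0.173, 0.985, 0.0]
force: [0.1, 0.1, -3.7]
grip_width: 0.624
```

```bash
python3 - <<'E'
from h import *
c=cam("wrist"); tool(); P=pts(c); m=(np.hypot(P[...,0]-634,P[...,1]-199)<26)&(P[...,2]>95)&(P[...,2]<140); h=np.median(P[...,2][m]); print(h); disc(c,h,4,(634,199),30)
E
```

```text
tcp [634.4 199.1 102.7] f [ 0.4  0.5 -3.4] w 0.628 t 24.8667 q6 -1.09
124.35146943209313
px [322. 293.] 9628 mean [633.4 199.5 124.5] ell [635.  198.8] [55.4 56.2] tilt [ 0.004 -0.002]
```

play_rows(deltas=[[-0.02,0,-0.2,0,0,0,-1],[0,0,-0.2,0,0,0,-1],[0,0,-0.2,0,0,0,-1],[0,0,0,0,0,0,-1],[0,0,0,0,0,0,-1]])

```text
time_s: 25.28
eef_pos: [633.1, 199.1, 77.1]
ee_rot: [-0.001, 0.173, 0.985, -0.0]
force: [0.6, 0.5, -2.5]
grip_width: 0.624
```

```bash
python3 - <<'E'
from h import *
c=cam("wrist"); tool(); P=pts(c); m=(np.hypot(P[...,0]-634,P[...,1]-199)<26)&(P[...,2]>87)&(P[...,2]<115); h=np.median(P[...,2][m]); print(h); disc(c,h,4,(634,199),30)
m=np.hypot(P[...,0]-634,P[...,1]-199)<14; m&=(P[...,2]>78)&(P[...,2]<87.5); print("stem top",m.sum(),P[m].mean(0) if m.any() else 0)
E
```

```text
tcp [633.5 199.2  77.9] f [ 0.2 -0.9 -3.8] w 0.626 t 25.3333 q6 -1.09
99.0666144872326
px [322. 293.] 9581 mean [632.2 199.4  99. ] ell [633.6 198.8] [55.2 56.1] tilt [ 0.001 -0.003]
stem top 862 [638.79990732 198.00790284  83.76327346]
```

The ring is around the stem with no side force. About 31 mm to go.

play_rows(deltas=[[0.01,0,-0.2,0,0,0,-1],[0,0,-0.2,0,0,0,-1],[0,0,-0.2,0,0,0,-1],[0,0,-0.05,0,0,0,-1],[0,0,0,0,0,0,-1],[0,0,0,0,0,0,-1],[0,0,0,0,0,0,-1]])

```text
time_s: 25.92
eef_pos: [634.1, 199.2, 52.5]
ee_rot: [0.0, 0.173, 0.985, 0.0]
force: [0.6, -0.4, -3.9]
grip_width: 0.622
```

```bash
python3 - <<'E'
from h import *
c=cam("wrist"); tool(); disc(c,72,5,(634,199),30); disc(c,85,3,(634,199),14)
E
```

```text
tcp [634.1 199.2  52.6] f [-0.4 -0.5 -4.4] w 0.623 t 25.9667 q6 -1.09
px [322. 291.] 9929 mean [632.3 199.8  74. ] ell [635.5 198.5] [57.2 57.9] tilt [ 0.017 -0.008]
px [321. 311.] 764 mean [634.2 199.   84.3] ell [633.7 199.1] [12.8 13.2] tilt [ 0.056 -0.013]
```

play_rows(deltas=[[-0.01,0,-0.06,0,0,0,-1],[0,0,-0.05,0,0,0,-1],[0,0,0,0,0,0,-1],[0,0,0,0,0,0,-1],[0,0,0,0,0,0,-1]])

```text
time_s: 26.38
eef_pos: [633.5, 199.2, 47.7]
ee_rot: [0.0, 0.173, 0.985, 0.0]
force: [-0.4, 0.4, -4.3]
grip_width: 0.62
```

play_rows(deltas=[[0,0,-0.025,0,0,0,-1],[0,0,0,0,0,0,-1]])

```text
time_s: 26.55
eef_pos: [633.4, 199.1, 46.6]
ee_rot: [-0.0, 0.173, 0.985, -0.0]
force: [0.8, -0.5, -4.2]
grip_width: 0.624
```

play_rows(deltas=[[0,0,-0.02,0,0,0,-1],[0,0,0,0,0,0,-1]])

```text
time_s: 26.72
eef_pos: [633.6, 199.2, 46.0]
ee_rot: [0.0, 0.173, 0.985, 0.0]
force: [0.2, -0.0, -3.8]
grip_width: 0.626
```

play_rows(deltas=[[0,0,-0.015,0,0,0,-1],[0,0,0,0,0,0,-1]])

```text
time_s: 26.88
eef_pos: [633.6, 199.2, 46.0]
ee_rot: [0.0, 0.173, 0.985, 0.0]
force: [-1.4, -0.1, 2.9]
grip_width: 0.628
```

play_rows(deltas=[[0,0,-0.015,0,0,0,-1],[0,0,0,0,0,0,-1]])

```text
time_s: 27.05
eef_pos: [633.7, 199.2, 45.9]
ee_rot: [0.0, 0.173, 0.985, 0.0]
force: [-3.8, -0.6, 6.9]
grip_width: 0.623
```

```bash
python3 - <<'E'
from h import *
c=cam("wrist"); tool(); disc(c,68,4,(634,199),30)
E
```

```text
tcp [633.7 199.2  45.9] f [-4.2 -0.9  6.8] w 0.628 t 27.1 q6 -1.09
px [322. 291.] 9006 mean [631.7 199.9  67.9] ell [634.2 198.9] [55.2 55.9] tilt [ 0.003 -0.003]
```

Seated: ring top at 67.9 (68 expected), level. Releasing and withdrawing.

play_rows(deltas=[[0,0,0.015,0,0,0,0.35],[0,0,0,0,0,0,0.5],[0,0,0,0,0,0,0.8],[0,0,0,0,0,0,1],[0,0,0,0,0,0,1],[0,0,0,0,0,0,1]])

```text
time_s: 27.6
eef_pos: [633.5, 199.2, 45.2]
ee_rot: [0.0, 0.173, 0.985, 0.0]
force: [0.1, 0.2, -0.3]
grip_width: 0.995
```

play_rows(deltas=[[0,0,0.3,0,0,0,1],[0,0,0.8,0,0,0,1],[0,0,0.9,0,0,0,1],[0,0,0.9,0,0,0,1],[0,0,0,0,0,0,1],[0,0,0,0,0,0,1]])

```text
time_s: 28.1
eef_pos: [634.4, 199.3, 164.6]
ee_rot: [0.003, 0.173, 0.985, 0.001]
force: [-1.0, -0.3, -1.2]
grip_width: 1.004
```

```bash
python3 - <<'E'
from h import *
c=cam("wrist"); tool(); disc(c,68,4,(634,199),40); disc(c,85,3,(634,199),14); save(c,"w15.png")
c=cam("scene"); disc(c,68,4,(634,199),40); disc(c,85,4,(634,199),14); disc(c,16,4,(449,-69),30)
E
```

```text
tcp [633.5 199.2 162.3] f [ 0.7 -1.  -0.1] w 1.0 t 28.15 q6 -1.09
px [321. 205.] 3163 mean [633.6 198.9  67.8] ell [634.4 198.7] [54.3 54.9] tilt [ 0.004 -0.002]
px [321. 214.] 262 mean [634.5 198.9  84.3] ell [634.3 199. ] [12.4 13.2] tilt [ 0.054 -0.06 ]
px [356. 232.] 140 mean [646.6 199.9  68.7] ell [640.3 199.3] [40.2 52.6] tilt [-0.041 -0.021]
px [356. 224.] 19 mean [635.7 196.5  85.8] ell [635.4 196.2] [11.6 15.4] tilt [ 0.155 -0.108]Traceback (most recent call last):
  File "<stdin>", line 3, in <module>
  File "h.py", line 30, in disc
    e=cv2.fitEllipse(plane(c,cs,z)[:,:2].astype(np.float32))
cv2.error: OpenCV(4.12.0) /io/opencv/modules/imgproc/src/shapedescr.cpp:361: error: (-201:Incorrect size of input array) There should be at least 5 points to fit the ellipse in function 'fitEllipseNoDirect'
```

The ring is flat at z 67.8, centred at (634.4,198.7), around the upright stem at (634.4,198.9), and the gripper is clear. Handing in.

```bash
python3 -c "
from h import *
print(order.finish_job())"
```

```text
the job is handed in; nothing more can be done
None
```

The stack is built in the free nest and the job is handed in. The arm used about 28 s of robot time. Each part was set down at first contact, under about 10 N, and released before I fetched the next.

| Part | Measured centre (mm) | Top height (mm) | Expected height (mm) | Tilt |
|---|---|---|---|---|
| Watch, glass up | (633.6, 198.8) | 26.8 | 27 | flat |
| Pad | (634.2, 198.9) | 34.9 | 35 | flat |
| Press foot disc | (634.5, 198.9) | 43.0 | 43 | flat, stem upright |
| Large ring weight | (634.4, 198.7) | 67.8 | 68 | flat |

- **Centring:** all centres agree to within about 1 mm, and the recess centre measured (633.6, 198.8). The stem, at (634.3, 199.0), stands in the middle of the ring's hole.
- **Final checks:** these came from the wrist camera's depth readings, because I had used all 16 picture views before the ring went down. The scene camera's depth was too coarse here. It put the stem within about 3 mm, but its ring fit was 6 mm off in x on only 140 pixels, so I relied on the wrist camera.
- **Checks that failed:** my last check that the small ring weight was still in place crashed, with too few pixels for the fit. I never moved the gripper down near the small ring weight or the nest in use.
- **Gripper reading:** the opening read about 1.4 to 3 mm less than each part's width, in every grasp, so I put it down to an offset in the scale.

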